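# Click the cap home on the highlighter and dock it

## Robot

A 6-joint arm with a two-finger parallel gripper is mounted at the origin on a cart in front of the work surface, level with it; the furniture and walls round the work are solid. World frame = base frame: x ahead of the robot, y to its left, z up, the work surface at z = 0. Lengths are in m, angles in degrees, forces in N, time in s.
With the tool pointing down it reaches from about 0.375 to 0.9 m from the base axis. Payload 3.1 kg.
Tool frame: the origin (TCP) lies on the centre line of the jaws, within the pads' length; the fingertips stand 25 mm ahead of it and the grasp point (between the pads) lies 6 mm ahead of it; y points along the fingers, x is the direction in which the jaws open and shut, and the axes are right-handed (so a half turn about y gives the same grasp; the last joint's range is limited). The gripper opens to 87 mm and grips with 3 to 60 N. Pads are 19 mm wide; open, the fingers measure 117 mm over their backs; the gripper's body (75 mm by 190 mm) begins 51 mm behind the grasp point.
Start: joints at [-75.201, 30.224, 82.088, -0, 67.689, -10.227], TCP at [0.264, -0.566, 0.248] pointing down, gripper open.
Joint ranges: [-176.69, 176.69], [-43.24, 126.21], [12.49, 139.97], [-82, 262], [0, 151.66], [-163.58, 163.58]. Speed limits (degrees/s): [159.86, 159.86, 180, 180, 180, 180].

## Interface

Orientations are given as a 3x3 rotation matrix whose columns are the frame's x, y, z axes.
In Python, from rig import * gives the robot as it stands.
- The arm moves only by the tool play_rows, never from a script. Its argument "commands" is a list of rows, each a list of 2 entries, a list of its own where there are three numbers: the shift along the world's x, y, z in m, then the turn, a rotation vector about the world's x, y, z in rad. A call has 1 to 10 rows; each row is the pose to reach, as a shift and turn from the pose commanded when the call began; what a row does not reach only later rows make up. A row lasts 1/8 s, in which the tool goes at most 62.5 mm and 10.7 degrees, less where a joint would pass 70% of its speed; a pose out of reach is approached as far as the arm can. A call with a gripper value outside its range is refused whole. "gripper" is the finger opening in m, from 0 to 0.087, set as the call begins (left out, the last holds). The fingers move at their own pace and stop on an object; the grip force is fixed at half the most. Time passes only in rows, so rows that repeat a pose let the fingers close. It gives the time, the measured TCP pose, the force and the opening at its end, in the units of the state.
- read_state(): the state, without advancing time (a new reading comes with each control period).
- capture(name): name is "scene" or "top" or "wrist"; returns a dict with "frame" (420x560x3 uint8, red, green, blue), "depth" (420x560 float32, m along the optical axis (not along the pixel's ray), 0 where there is no reading), "mtx" (3x3 intrinsics, pixels), "cam_to_world" (4x4, takes a point from camera to world coordinates); the wrist camera has in their place "hand_eye" (4x4, takes a point from camera to tool coordinates, whose origin is the TCP and whose axes are the tool frame's). Camera axes: x right, y down, z forward; pixel columns grow to the right and rows downward; lengths in m; the calibration is good to about 2 mm. A picture is of the moment at which its call begins: read the wrist's pose just before it.
- hand_in(): hands the job in, once; it reports no verdict.
The state is a dict: "time_s": time; "joint_positions": joint angles; "qvel": joint speeds; "tau": joint torques, N m; "position": TCP position; "tcp_rot": TCP orientation; "force": force on the tool from outside, world axes, zero at the start; "moment": the same for the moment, N m; "opening": opening from 0.0 (shut) to 1.0 (fully open).
Only numpy, scipy, OpenCV 4.12 (cv2) and the standard library are available. Lean on these libraries where they do the work, as an engineer would, in place of code of your own. Each camera call takes 0.05 s, during which the arm holds its last target. There are 200 camera calls.

## Task

The yellow highlighter used for marking charts was left with its black cap hanging loose and will dry out. Press the cap fully home until it clicks, firmly but without ramming it, and leave the highlighter lying flat across both white saddles of the pen dock with its cap towards the tall end stop. Do not knock the other things about.

Things in the scene. Friction and masses are not known exactly. Their poses are not given: they have to be found in the camera images.
- highlighter: loose flat-bodied highlighter, about 60 g, lying flat: yellow barrel 100 long x 22 wide x 16 mm high, black cap. Origin: centre of the barrel's underside; x runs along it towards the cap (barrel x = -50 to +50 mm), z up. A black neck with an orange nib shows beyond the barrel until the cap is home. Grasp across the barrel near its middle.
- cap (a joint): how far the black cap (52 x 22 x 16 mm) stands out from home along highlighter x, m: 0 = home (cap ends at x = 103 mm); at most 0.022, it cannot come off. Starts loose, 10 to 20 mm out. It slides with about 2.5 N; from 7 mm to 3 mm out a click ridge resists with up to about 12 N; let go there it springs back out; nearer than 3 mm it snaps home and stays.
- cap_end (a point): middle of the cap's outer end face, 8 mm above the underside; at highlighter x = 103 mm + the value of joint cap
- dock: grey pen dock fixed to the desk, with two white saddles and an end stop. Origin: on the desk; x runs along the dock towards the stop, z up. Base block 50 wide, 22 mm thick, from x = -68 to +148 mm. A capped highlighter with its origin over the dock's origin (underside 29 mm up) rests on both saddles, clear of the stop.
- dropper_2: small white dropper bottle, 37 x 38 x 106 mm, standing, loose bystander; origin under its centre
- box_teal: teal and white medicine carton, 40 x 68 x 74 mm, loose bystander; origin under its centre
- tape_1: roll of brown tape, 94 mm across, 48 mm high, loose bystander; origin under its centre
- saddle_back (a point): middle of the floor of the white U-shaped saddle at dock x = -38 mm, 29 mm above the desk. Both saddles are 10 mm long along x, 34 mm clear between side cheeks whose tops are 39 mm above the desk; between the saddles 83 mm are open for the fingers down to the base plate, 7 mm below the saddle floors.
- saddle_front (a point): the same of the other saddle, at dock x = +55 mm, nearer the stop
- stop_slide (a point): point on the dock's top plate at dock x = 120 mm, the middle of the end stop's slide: upright aluminium plate 38 wide, top 81 mm above the desk, with a black rubber face towards the saddles, clamped too stiffly to move. The face stands anywhere from dock x = 112 to 128 mm (not measured: feel for it). It serves to press against; 40 N is too much.

How it is judged:
By the outcome, as a careful person would: the job done as asked, in the order asked, and still so for the second after the job is handed in, with the robot touching nothing.
It also fails if it takes over 42 s, if anything falls off the work surface, if the arm or the gripper's body presses on something with over 40 N, if the wrist force passes 120 N, or if a joint passes its speed limit or range.

## Working session

There is one attempt and no reset: what is moved stays moved. The work goes in short steps, Python scripts to look and compute and a tool call to move; the robot and the scene stay as the last step left them, time stands still between calls to the robot, and variables do not carry over. Pictures are saved under pics/ and viewed, about 8 in all and at most 12, crops included, and the job is handed in when it is done.

Besides the shell and the picture viewer there is one more tool, called after "Emit:" by a JSON object that holds its "method" and its "body". play_rows: Moves the arm, as the interface text tells. Its arguments: {"type":"object","properties":{"commands":{"type":"array"},"gripper":{"type":"number"}},"required":["commands"]}

```bash
mkdir -p pics; ls; python3 - <<'E'
from rig import *
import cv2,numpy as np
s=read_state();print(s['time_s'],s['position'],s['tcp_rot'],s['force'],s['opening'])
for n in("top","scene"):
    c=capture(n);cv2.imwrite(f'pics/{n}0.png',c['frame'][:,:,::-1]);np.savez(f'pics/{n}0.npz',**c);print(n,c['mtx'],c['cam_to_world'])
E
```

```text
pics
0.0 [ 0.26424921 -0.56564962  0.24658387] [[ 4.23020450e-01 -5.42537444e-04  9.06119973e-01]
 [-9.06117672e-01  2.07846213e-03  4.23020620e-01]
 [-2.11284058e-03 -9.99997693e-01  3.87629221e-04]] [-0.2267811   0.27676971 -0.69043418] 1.0011583802249944
top [[464.11183715   0.         283.41795736]
 [  0.         464.11183715 209.43387318]
 [  0.           0.           1.        ]] [[-0.01301803 -0.991992    0.12562805  0.37803402]
 [-0.99955678  0.00954629 -0.02819759  0.39997313]
 [ 0.0267725  -0.12593945 -0.99167661  0.90671615]
 [ 0.          0.          0.          1.        ]]
scene [[445.93419794   0.         279.44912913]
 [  0.         445.93419794 210.02029722]
 [  0.           0.           1.        ]] [[-0.77240242 -0.44875672  0.44945734  0.0503319 ]
 [-0.63512822  0.54286913 -0.54945905  0.9330399 ]
 [ 0.00257693 -0.70986654 -0.70433149  0.7320778 ]
 [ 0.          0.          0.          1.        ]]
```

View pics/top0.png

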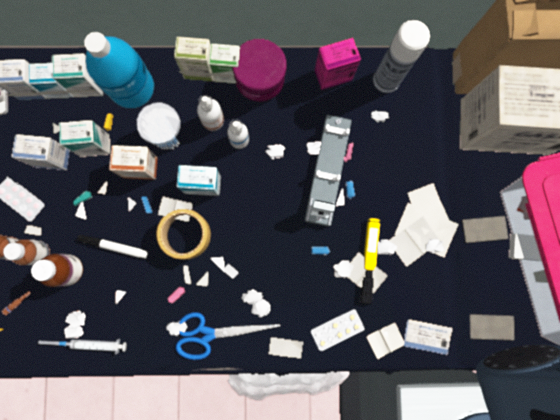

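View pics/scene0.png

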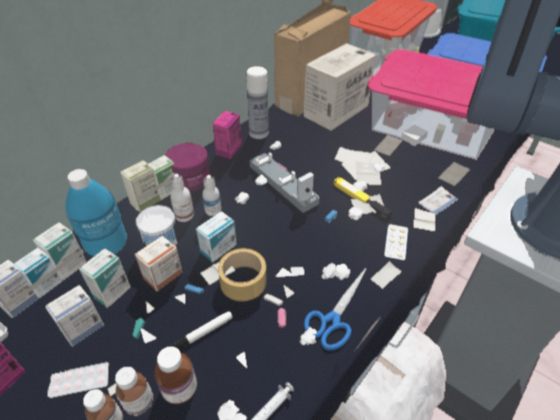

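```bash
cat > h.py <<'E'
import numpy as np,cv2
def world(c,M=None):
    d=c['depth'];h,w=d.shape;K=c['mtx'];M=c['cam_to_world'] if M is None else M
    v,u=np.mgrid[:h,:w]
    P=np.stack([(u-K[0,2])/K[0,0]*d,(v-K[1,2])/K[1,1]*d,d],-1)
    return P@M[:3,:3].T+M[:3,3]
def axis(Q):
    # centre/extents by min area rect (mm)
    r=cv2.minAreaRect((Q[:,:2]*1000).astype(np.float32));return r,cv2.boxPoints(r).round(1).tolist()
E
python3 - <<'E'
from h import *
c=np.load('pics/top0.npz');P=world(c);f=c['frame'].astype(int)
hsv=cv2.cvtColor(c['frame'],cv2.COLOR_RGB2HSV)
roi=np.zeros(P.shape[:2],bool);roi[205:310,355:385]=1
y=roi&(hsv[...,0]>20)&(hsv[...,0]<35)&(hsv[...,1]>150)&(hsv[...,2]>120)
top=y&(P[...,2]>.011)
print('yellow',y.sum(),np.median(P[top][:,2]),axis(P[y]),axis(P[top]))
k=roi&(P[...,2]>.010)&(P[...,2]<.03);k[:270]=0
print('cap',k.sum(),axis(P[k]),np.median(P[k][:,2]))
print('both',axis(P[k|top]))
roi[:]=0;roi[110:230,300:356]=1
for lo,hi in((.015,.026),(.026,.034),(.034,.05),(.06,.09)):
    m=roi&(P[...,2]>lo)&(P[...,2]<hi);print(lo,m.sum(),axis(P[m]) if m.sum()>3 else'',np.median(P[m][:,2]))
m=roi&(P[...,2]>.012);print('dock',axis(P[m]))
def crop(x0,x1,y0,y1,n,s):
    cv2.imwrite(n,cv2.resize(c['frame'][y0:y1,x0:x1,::-1],None,fx=s,fy=s,interpolation=cv2.INTER_CUBIC))
crop(290,400,105,315,'pics/crop1.png',2.8)
# heightmap view
E
```

```text
yellow 396 0.014324769006287541 (((423.4659423828125, 202.472412109375), (26.990346908569336, 103.87201690673828), 82.10531616210938), [[370.20001220703125, 196.1999969482422], [473.1000061035156, 182.0], [476.79998779296875, 208.6999969482422], [373.8999938964844, 223.0]]) (((422.02935791015625, 205.1556396484375), (22.265819549560547, 98.99308013916016), 82.4545669555664), [[371.5, 200.60000610351562], [469.6000061035156, 187.60000610351562], [472.6000061035156, 209.6999969482422], [374.3999938964844, 222.6999969482422]])
cap 352 (((342.1942138671875, 214.02291870117188), (35.746360778808594, 68.6130599975586), 62.64939880371094), [[303.5, 213.89999389648438], [364.5, 182.39999389648438], [380.8999938964844, 214.10000610351562], [319.8999938964844, 245.6999969482422]]) 0.013869757268470062
both (((388.9754943847656, 199.94210815429688), (41.36649703979492, 163.12832641601562), 82.29991149902344), [[305.3999938964844, 190.39999389648438], [467.0, 168.5], [472.6000061035156, 209.5], [310.8999938964844, 231.39999389648438]])
0.015 2201 (((569.8956909179688, 291.0849914550781), (61.049
[... 557 characters left out ...]
45092010498047, 176.95806884765625), 77.2551498413086), [[472.3999938964844, 284.70001220703125], [645.0, 245.6999969482422], [655.0, 290.0], [482.3999938964844, 329.0]]) 0.03827904678344729
0.06 199 (((490.233642578125, 303.87823486328125), (37.67203140258789, 15.411642074584961), 75.9259262084961), [[478.20001220703125, 287.5], [493.1000061035156, 283.70001220703125], [502.29998779296875, 320.29998779296875], [487.29998779296875, 324.0]]) 0.07890462043917079
dock (((520.52783203125, 311.19940185546875), (84.75518798828125, 324.89617919921875), 72.69788360595703), [[352.79998779296875, 319.1000061035156], [663.0, 222.39999389648438], [688.2000122070312, 303.29998779296875], [378.0, 400.0]])
```

View pics/crop1.png

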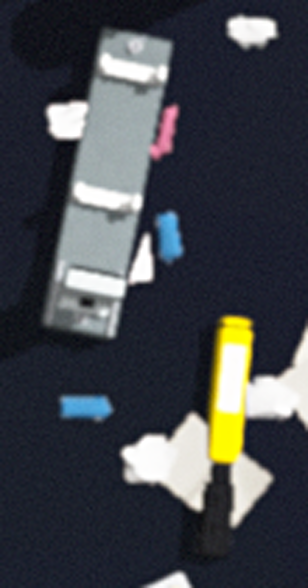

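The pictures show the highlighter lying with its yellow barrel at about (372,245) in the top image. The cap points down the image towards the robot, ending at (368,300). The dock runs from (338,118) to (319,222), with its stop at the lower end. Next I refine the dock pose and check heights along the path.

```bash
python3 - <<'E'
from h import *
c=np.load('pics/top0.npz');P=world(c);f=c['frame'].astype(int)
roi=np.zeros(P.shape[:2],bool);roi[110:230,300:356]=1
white=roi&(f.min(-1)>200)&(P[...,2]>.024)
n,l,st,ce=cv2.connectedComponentsWithStats(white.astype(np.uint8))
for i in range(1,n):
    if st[i,4]>15:
        Q=P[l==i];print(st[i],ce[i].round(1),Q.mean(0).round(4),axis(Q)[0],Q[:,2].min(),Q[:,2].max())
m=(roi&(P[...,2]>.018)&(P[...,2]<.025)).astype(np.uint8)
n,l,st,ce=cv2.connectedComponentsWithStats(m);i=1+st[1:,4].argmax();print('plate',axis(P[l==i]))
# robust plate edge fit at mid
Q=P[l==i];
for th in np.arange(164,172,1):
    a=np.deg2rad(th);e=np.array([np.cos(a),np.sin(a)]);t=Q[:,:2]@e;s=Q[:,:2]@[-e[1],e[0]]
    print(th,np.percentile(t,[.5,99.5]).round(4),np.percentile(s,[1,3,97,99]).round(4))
# barrel line fit
hsv=cv2.cvtColor(c['frame'],cv2.COLOR_RGB2HSV)
r=np.zeros_like(roi);r[205:310,355:385]=1
k=r&(f.max(-1)<60)&(P[...,2]>.009);k[:268]=0;print('cap',axis(P[k]))
for nme in('top','scene'):
    C=np.load(f'pics/{nme}0.npz');W=world(C);W=W[C['depth']>0]
    for y0 in np.arange(-.7,.5,.1):
        s=W[(W[:,1]>y0)&(W[:,1]<y0+.1)&(W[:,0]>.2)]
        print(nme,round(y0,1),[round(float(s[(s[:,0]>x)&(s[:,0]<=x+.1),2].max()),2) if ((s[:,0]>x)&(s[:,0]<=x+.1)).any() else None for x in np.arange(.2,.8,.1)])
E
```

```text
[326 124  23  10 112] [336.2 129.6] [0.6428 0.2711 0.0383] ((521.1716918945312, 341.7019958496094), (44.63790512084961, 305.848388671875), 59.54529571533203) 0.024317373936093012 0.9067161548152913
[316 170  24  10 110] [327.2 175.2] [0.5532 0.2908 0.0385] ((477.2641296386719, 349.25396728515625), (42.80558395385742, 218.73243713378906), 51.8544807434082) 0.024219426101192876 0.9067161548152913
[314 201  21  10 122] [323.6 205.7] [0.4889 0.3039 0.0798] ((488.9525451660156, 303.6854553222656), (36.90279769897461, 11.090860366821289), 77.70692443847656) 0.07653272406198841 0.08252935555242247
plate (((568.8319091796875, 286.16314697265625), (50.21932601928711, 214.7416229248047), 77.4256820678711), [[458.6000061035156, 285.0], [668.2000122070312, 238.3000030517578], [679.0999755859375, 287.29998779296875], [469.5, 334.0]])
164 [-0.574  -0.3615] [-0.46   -0.4575 -0.4071 -0.4044]
165 [-0.5816 -0.3691] [-0.4503 -0.4483 -0.3998 -0.3973]
166 [-0.5889 -0.3763] [-0.4409 -0.4393 -0.3917 -0.3899]
167 [-0.5961 -0.3835] [-0.4315 -0.4305 -0.3832 -0.3823]
168 [-0.6032 -0.3905] [-0.423  -0.422  -0.3
[... 953 characters left out ...]
 0.1, 0.12]
top 0.4 [0.01, 0.01, 0.01, 0.08, 0.11, 0.09, 0.12]
scene -0.7 [0.15, None, 0.16, 0.16, 0.17, 0.17, 0.13]
scene -0.6 [0.25, 0.11, 0.11, 0.11, 0.17, 0.17, 0.16]
scene -0.5 [0.1, 0.11, 0.11, 0.11, 0.17, 0.17, 0.18]
scene -0.4 [-0.0, 0.14, 0.14, 0.17, 0.17, 0.17, 0.2]
scene -0.3 [-0.0, 0.14, 0.14, 0.14, 0.17, 0.25, 0.24]
scene -0.2 [0.13, 0.14, 0.14, 0.15, 0.16, 0.26, 0.26]
scene -0.1 [0.42, 0.14, 0.14, 0.14, 0.16, 0.25, 0.29]
scene -0.0 [0.45, 0.01, 0.01, 0.01, 0.16, 0.24, 0.32]
scene 0.1 [0.33, 0.01, 0.02, 0.01, 0.01, 0.19, 0.35]
scene 0.2 [0.01, 0.02, 0.08, 0.04, 0.04, 0.1, 0.37]
scene 0.3 [0.01, 0.0, 0.08, 0.06, 0.02, 0.1, 0.4]
scene 0.4 [0.01, 0.01, 0.01, 0.01, 0.11, 0.09, 0.43]
```

Emit:
{"method": "play_rows", "body": {"commands": [[[0.06, 0.06, 0.01], [0, 0, -0.07]], [[0.1, 0.12, 0.01], [0, 0, -0.15]], [[0.14, 0.18, 0.01], [0, 0, -0.23]], [[0.166, 0.24, 0.01], [0, 0, -0.31]], [[0.17, 0.3, 0.01], [0, 0, -0.39]], [[0.17, 0.36, 0.01], [0, 0, -0.47]], [[0.17, 0.42, 0.01], [0, 0, -0.52]], [[0.17, 0.48, 0.01], [0, 0, -0.569]], [[0.17, 0.54, 0.01], [0, 0, -0.569]], [[0.17, 0.6, 0.01], [0, 0, -0.569]]]}}

```text
time_s: 1.35
position: [0.4341, 0.0094, 0.2575]
tcp_rot: [[-0.132, 0.0, 0.991], [-0.991, 0.0, -0.132], [-0.0, -1.0, 0.0]]
force: [0.9, -0.2, 0.1]
opening: 0.999
```

Emit:
{"method": "play_rows", "body": {"commands": [[[0, 0.06, -0.01], [0, 0, 0]], [[-0.01, 0.12, -0.03], [0, 0, 0]], [[-0.014, 0.171, -0.06], [0, 0, 0]], [[-0.014, 0.171, -0.06], [0, 0, 0]], [[-0.014, 0.171, -0.06], [0, 0, 0]]], "gripper": 0.05}}

```text
time_s: 1.98
position: [0.4204, 0.1784, 0.1975]
tcp_rot: [[-0.131, -0.0, 0.991], [-0.991, -0.0, -0.131], [0.001, -1.0, -0.0]]
force: [0.3, -1.2, 0.9]
opening: 0.593
```

```bash
python3 - <<'E'
from rig import *
from h import *
s=read_state();c=capture('wrist')
print(s['time_s'],s['position'],np.array(s['tcp_rot']).round(4).tolist(),s['joint_positions'],s['force'],s['opening'])
T=np.eye(4);T[:3,:3]=s['tcp_rot'];T[:3,3]=s['position'];c['cam_to_world']=T@c['hand_eye']
np.savez('pics/w1.npz',**c);cv2.imwrite('pics/w1.png',c['frame'][:,:,::-1])
P=world(c);hsv=cv2.cvtColor(c['frame'],cv2.COLOR_RGB2HSV)
y=(hsv[...,0]>20)&(hsv[...,0]<35)&(hsv[...,1]>150)&(hsv[...,2]>120)&(P[...,2]>.012)&(P[...,2]<.025)&(P[...,1]<.25)
print(y.sum(),axis(P[y]) if y.sum()>5 else '',np.median(P[y][:,2]), np.percentile(P[y],[5,95],axis=0))
E
```

```text
1.975 [0.42040093 0.17838501 0.19749012] [[-0.1308, -0.0003, 0.9914], [-0.9914, -0.0005, -0.1308], [0.0005, -1.0, -0.0002]] [ 8.94074168e+00  2.19695811e+01  1.08632417e+02 -3.17800847e-02
  4.94193154e+01  1.06479730e+02] [ 0.33734724 -1.17115312  0.86597619] 0.5928851124618731
223 (((423.1617431640625, 205.40261840820312), (20.981800079345703, 97.08485412597656), 82.50593566894531), [[373.70001220703125, 201.3000030517578], [469.8999938964844, 188.6999969482422], [472.70001220703125, 209.5], [376.3999938964844, 222.10000610351562]]) 0.01530025396281215 [[0.37592988 0.19112467 0.0128824 ]
 [0.47096884 0.22019305 0.01682094]]
```

View pics/w1.png

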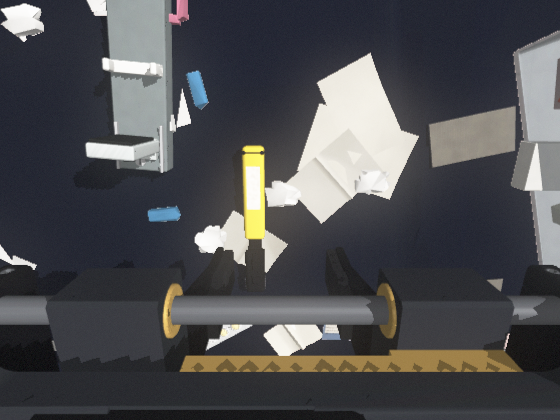

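The wrist view shows the barrel at (254,192) with its cap below it, and the dock's stop at (120,148). A white cotton ball at (283,193) lies right beside the barrel's middle, so I check how high it stands.

```bash
python3 - <<'E'
from h import *
c=np.load('pics/w1.npz');P=world(c)
np.set_printoptions(linewidth=220)
print('x',P[172:250:5,254,0].round(3));print('y',P[192,200:312:5,1].round(3))
print((P[150:285:5,200:312:5,2]*1000).round().astype(int))
f=c['frame'].astype(int)
C=np.load('pics/top0.npz');W=world(C);m=(abs(W[...,0]-.423)<.02)&(W[...,1]>.15)&(W[...,1]<.2)
v,u=np.where(m);print('top',v.min(),v.max(),u.min(),u.max());print((W[v.min():v.max()+1,u.min():u.max()+1,2]*1000).round().astype(int))
# dock from wrist view
roi=np.zeros(P.shape[:2],bool);roi[:175,95:180]=1
m=roi&(P[...,2]>.072)&(P[...,2]<.09);print('stop',axis(P[m]),P[m].mean(0))
for r in((50,85),):
    m=roi&(P[...,2]>.034)&(P[...,2]<.043);m[:r[0]]=0;m[r[1]:]=0;print('front cheeks',m.sum(),axis(P[m]),P[m].mean(0))
m=roi&(P[...,2]>.017)&(P[...,2]<.026);print('plate',axis(P[m]))
E
```

```text
x [0.447 0.441 0.436 0.431 0.426 0.421 0.416 0.41  0.405 0.399 0.394 0.388 0.382 0.377 0.37  0.364]
y [0.264 0.258 0.253 0.248 0.243 0.237 0.232 0.226 0.221 0.214 0.208 0.203 0.198 0.194 0.189 0.183 0.178 0.173 0.168 0.162 0.157 0.152 0.147]
[[  1   2   0   2   0   0   1   1   1  15  15  16  15  -1   0   1   2   1   1   2   0   1   4]
 [  1   1   0  -1   0   1   1   1   2  17  16  17  16   1   0   0   0   1   0   1   1   3   3]
 [  1   0   1   1   2   1   1   0   0  17  17  16  17   0   2   1   1   2   1   0   0   3   1]
 [  3   1   2   1   1   0   1   0   0  16  16  15  15   0   0   2   0   0   0   2   3   2   4]
 [  1   0   1   2   3   0   1   1   0  18  17  17  16   1   2   0   0   2   1   1   5   4   3]
 [  2   1   0   0   1   1   0   1   1  15  16  18  16   0   0   1   2   1   1   4   4   5   5]
 [  1   1   0   1   0   0   0   1   0  16  19  17  17   0   1   1   1   1   5   6   5   5   5]
 [  1   3   1   0   2   1   1   1   2  16  17  16  16   1   3   8  10   8   5   5   4   5   5]
 [  1   1   2   0   0   2   0   2   0  18  17  17  18   6   8  10   9  10  11   9   7   6   5]
 [ 
[... 3556 characters left out ...]
4], [500.8999938964844, 316.6000061035156], [486.1000061035156, 319.8999938964844]]) [0.4899538  0.29991082 0.0799122 ]
front cheeks 208 (((554.3250122070312, 290.0416564941406), (46.427757263183594, 9.833218574523926), 77.07001495361328), [[544.2999877929688, 268.5], [553.9000244140625, 266.29998779296875], [564.2999877929688, 311.6000061035156], [554.7000122070312, 313.79998779296875]]) [0.55451185 0.2904975  0.0381158 ]
plate (((536.964599609375, 293.87274169921875), (50.32571792602539, 149.17941284179688), 77.22764587402344), [[458.70001220703125, 285.79998779296875], [604.0999755859375, 252.8000030517578], [615.2999877929688, 301.8999938964844], [469.79998779296875, 334.8999938964844]])
```

The ball is about 9 mm high and spans x≈0.41–0.435. I'll grip about 25 mm towards the cap instead, which is close to the centre of mass, with the tips about 7 mm up. In the dock that puts the fingers inside the 83 mm gap.

Emit:
{"method": "play_rows", "body": {"commands": [[[-0.01, 0.015, -0.04], [0, 0, 0]], [[-0.022, 0.03, -0.08], [0, 0, 0]], [[-0.022, 0.03, -0.11], [0, 0, 0]], [[-0.022, 0.03, -0.13], [0, 0, 0]], [[-0.022, 0.03, -0.13], [0, 0, 0]], [[-0.022, 0.03, -0.13], [0, 0, 0]]]}}

```text
time_s: 2.78
position: [0.3996, 0.2078, 0.0685]
tcp_rot: [[-0.134, 0.002, 0.991], [-0.991, 0.0, -0.134], [-0.001, -1.0, 0.002]]
force: [0.9, 0.2, -0.0]
opening: 0.573
```

Emit:
{"method": "play_rows", "body": {"commands": [[[-0.001, 0.001, -0.015], [0, 0, 0.002]], [[-0.001, 0.001, -0.028], [0, 0, 0.002]], [[-0.001, 0.001, -0.036], [0, 0, 0.002]], [[-0.001, 0.001, -0.036], [0, 0, 0.002]], [[-0.001, 0.001, -0.036], [0, 0, 0.002]]]}}

```text
time_s: 3.4
position: [0.3975, 0.2096, 0.0317]
tcp_rot: [[-0.13, 0.0, 0.992], [-0.992, 0.0, -0.13], [-0.0, -1.0, 0.0]]
force: [-0.0, -0.3, -0.4]
opening: 0.574
```

Emit:
{"method": "play_rows", "body": {"commands": [[[0, 0, 0], [0, 0, 0]], [[0, 0, 0], [0, 0, 0]], [[0, 0, 0], [0, 0, 0]], [[0, 0, 0], [0, 0, 0]], [[0, 0, 0], [0, 0, 0]]], "gripper": 0.0}}

```text
time_s: 4.03
position: [0.3974, 0.2095, 0.0316]
tcp_rot: [[-0.13, 0.0, 0.992], [-0.992, 0.0, -0.13], [-0.0, -1.0, 0.0]]
force: [0.6, -0.9, 0.6]
opening: 0.249
```

Emit:
{"method": "play_rows", "body": {"commands": [[[0, 0, 0.03], [0, 0, 0]], [[0, 0, 0.07], [0, 0, 0]], [[0.02, 0.005, 0.11], [0, 0, 0]], [[0.06, 0.02, 0.12], [0, 0, -0.03]], [[0.11, 0.037, 0.12], [0, 0, -0.06]], [[0.16, 0.054, 0.12], [0, 0, -0.09]], [[0.206, 0.07, 0.12], [0, 0, -0.09]], [[0.206, 0.07, 0.12], [0, 0, -0.09]], [[0.206, 0.07, 0.12], [0, 0, -0.09]]]}}

```text
time_s: 5.15
position: [0.6017, 0.2791, 0.1505]
tcp_rot: [[-0.218, -0.003, 0.976], [-0.976, -0.001, -0.218], [0.002, -1.0, -0.003]]
force: [-0.8, -0.1, -0.8]
opening: 0.253
```

```bash
python3 - <<'E'
from rig import *
from h import *
s=read_state()
print(s['time_s'],s['position'],np.array(s['tcp_rot']).round(4).tolist(),s['force'],s['opening'])
fr=[]
T=np.eye(4);T[:3,:3]=s['tcp_rot'];T[:3,3]=s['position']
for n in('wrist','scene'):
    c=capture(n)
    if n=='wrist':
        c['cam_to_world']=T@c['hand_eye'];P=world(c);hsv=cv2.cvtColor(c['frame'],cv2.COLOR_RGB2HSV)
        y=(hsv[...,0]>20)&(hsv[...,0]<35)&(hsv[...,1]>150)&(hsv[...,2]>100)&(abs(P[...,2]-.13)<.03)
        print(y.sum(),axis(P[y]),np.percentile(P[y][:,2],[5,50,95]))
        Q=P[y];A=np.c_[Q[:,:2],np.ones(len(Q))];t=Q[:,2]>.128
        if t.sum()>20:print('plane',np.linalg.lstsq(A[t],Q[t,2],rcond=None)[0])
        fr.append(c['frame'][:,:,::-1])
    else: fr.append(c['frame'][:,:,::-1])
    np.savez(f'pics/{n}2.npz',**c)
f2=cv2.resize(fr[1][100:310,200:480],(560,420))
cv2.imwrite('pics/a2.png',cv2.resize(np.hstack([fr[0],f2]),(800,300)))
E
```

```text
5.15 [0.60174404 0.27912755 0.15047482] [[-0.2183, -0.0035, 0.9759], [-0.9759, -0.0009, -0.2183], [0.0017, -1.0, -0.0032]] [-0.84470359 -0.06543409 -0.76968224] 0.25265419191974914
1576 (((631.6638793945312, 272.844482421875), (21.05423355102539, 89.03812408447266), 77.1872787475586), [[585.9000244140625, 272.5], [672.7000122070312, 252.6999969482422], [677.4000244140625, 273.20001220703125], [590.5999755859375, 293.0]]) [0.13167802 0.13444723 0.13569571]
plane [-0.01765933 -0.00107648  0.14545105]
```

View pics/a2.png

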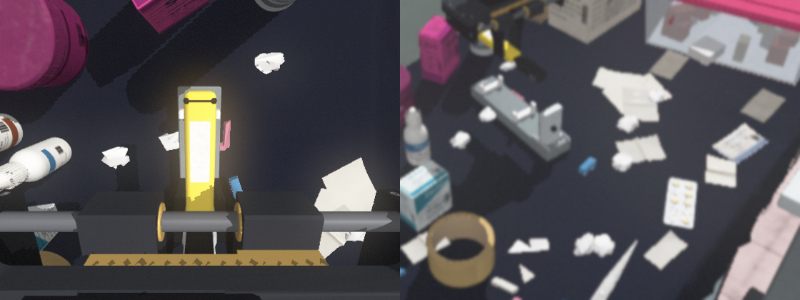

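Emit:
{"method": "play_rows", "body": {"commands": [[[0.006, -0.001, -0.02], [0, 0, 0]], [[0.006, -0.001, -0.045], [0, 0, 0]], [[0.006, -0.001, -0.07], [0, 0, 0]], [[0.006, -0.001, -0.08], [0, 0, 0]], [[0.006, -0.001, -0.086], [0, 0, 0]], [[0.006, -0.001, -0.086], [0, 0, 0]], [[0.006, -0.001, -0.086], [0, 0, 0]]]}}

```text
time_s: 6.12
position: [0.61, 0.2787, 0.0665]
tcp_rot: [[-0.218, 0.002, 0.976], [-0.976, 0.0, -0.218], [-0.001, -1.0, 0.002]]
force: [0.1, 0.0, -0.3]
opening: 0.249
```

Emit:
{"method": "play_rows", "body": {"commands": [[[-0.003, 0.0007, -0.002], [0, 0, 0]], [[-0.006, 0.0013, -0.003], [0, 0, 0]], [[-0.009, 0.002, -0.003], [0, 0, 0]], [[-0.012, 0.0026, -0.003], [0, 0, 0]], [[-0.015, 0.0033, -0.003], [0, 0, 0]], [[-0.015, 0.0033, -0.003], [0, 0, 0]]]}}

```text
time_s: 6.88
position: [0.594, 0.2819, 0.0625]
tcp_rot: [[-0.218, -0.0, 0.976], [-0.976, -0.0, -0.218], [0.0, -1.0, -0.0]]
force: [0.4, 0.6, -0.5]
opening: 0.25
```

Emit:
{"method": "play_rows", "body": {"commands": [[[-0.002, 0.0004, 0], [0, 0, 0]], [[-0.004, 0.0009, 0], [0, 0, 0]], [[-0.006, 0.0013, 0], [0, 0, 0]], [[-0.008, 0.0018, 0], [0, 0, 0]], [[-0.008, 0.0018, 0], [0, 0, 0]]]}}

```text
time_s: 7.5
position: [0.5861, 0.2837, 0.0625]
tcp_rot: [[-0.218, -0.0, 0.976], [-0.976, -0.0, -0.218], [0.0, -1.0, -0.0]]
force: [0.3, 0.1, -2.1]
opening: 0.249
```

Emit:
{"method": "play_rows", "body": {"commands": [[[-0.0015, 0.0003, 0], [0, 0, 0]], [[-0.003, 0.0007, 0], [0, 0, 0]], [[-0.003, 0.0007, 0], [0, 0, 0]]]}}

```text
time_s: 7.88
position: [0.5843, 0.2843, 0.0629]
tcp_rot: [[-0.218, 0.002, 0.976], [-0.976, 0.0, -0.218], [-0.001, -1.0, 0.002]]
force: [1.8, -0.7, -1.3]
opening: 0.247
```

Emit:
{"method": "play_rows", "body": {"commands": [[[-0.0015, 0.0003, 0], [0, 0, 0]], [[-0.003, 0.0007, 0], [0, 0, 0]], [[-0.003, 0.0007, 0], [0, 0, 0]]]}}

```text
time_s: 8.25
position: [0.5803, 0.2851, 0.0626]
tcp_rot: [[-0.218, 0.0, 0.976], [-0.976, 0.0, -0.218], [-0.0, -1.0, 0.0]]
force: [1.7, -0.2, -0.4]
opening: 0.246
```

Contact: about 2 N, so the cap is sliding.

Emit:
{"method": "play_rows", "body": {"commands": [[[-0.0015, 0.0003, 0], [0, 0, 0]], [[-0.003, 0.0007, 0], [0, 0, 0]], [[-0.003, 0.0007, 0], [0, 0, 0]]]}}

```text
time_s: 8.62
position: [0.5793, 0.2855, 0.0631]
tcp_rot: [[-0.218, 0.004, 0.976], [-0.976, 0.0, -0.218], [-0.001, -1.0, 0.004]]
force: [5.1, -2.0, -1.4]
opening: 0.25
```

Emit:
{"method": "play_rows", "body": {"commands": [[[-0.001, 0.0002, 0], [0, 0, 0]], [[-0.002, 0.0004, 0], [0, 0, 0]], [[-0.002, 0.0004, 0], [0, 0, 0]]]}}

```text
time_s: 9.0
position: [0.5785, 0.2858, 0.0634]
tcp_rot: [[-0.218, 0.007, 0.976], [-0.976, 0.0, -0.218], [-0.002, -1.0, 0.007]]
force: [6.6, -2.2, -0.9]
opening: 0.249
```

Emit:
{"method": "play_rows", "body": {"commands": [[[-0.001, 0.0002, 0], [0, 0, 0]], [[-0.002, 0.0004, 0], [0, 0, 0]], [[-0.002, 0.0004, 0], [0, 0, 0]]]}}

```text
time_s: 9.38
position: [0.5781, 0.286, 0.0638]
tcp_rot: [[-0.217, 0.01, 0.976], [-0.976, 0.0, -0.217], [-0.002, -1.0, 0.01]]
force: [9.3, -4.5, -1.4]
opening: 0.249
```

Emit:
{"method": "play_rows", "body": {"commands": [[[-0.001, 0.0002, 0], [0, 0, 0]], [[-0.002, 0.0004, 0], [0, 0, 0]], [[-0.002, 0.0004, 0], [0, 0, 0]]]}}

```text
time_s: 9.75
position: [0.5779, 0.2862, 0.0642]
tcp_rot: [[-0.217, 0.014, 0.976], [-0.976, 0.0, -0.217], [-0.003, -1.0, 0.014]]
force: [11.6, -5.4, -1.2]
opening: 0.248
```

Emit:
{"method": "play_rows", "body": {"commands": [[[-0.001, 0.0002, 0], [0, 0, 0]], [[-0.002, 0.0004, 0], [0, 0, 0]], [[-0.002, 0.0004, 0], [0, 0, 0]]]}}

```text
time_s: 10.12
position: [0.5735, 0.287, 0.0635]
tcp_rot: [[-0.218, 0.009, 0.976], [-0.976, 0.001, -0.218], [-0.002, -1.0, 0.009]]
force: [9.0, -3.4, -1.8]
opening: 0.248
```

Emit:
{"method": "play_rows", "body": {"commands": [[[-0.001, 0.0002, 0], [0, 0, 0]], [[-0.002, 0.0004, 0], [0, 0, 0]], [[-0.002, 0.0004, 0], [0, 0, 0]]]}}

```text
time_s: 10.5
position: [0.5734, 0.2871, 0.0641]
tcp_rot: [[-0.217, 0.013, 0.976], [-0.976, 0.0, -0.217], [-0.003, -1.0, 0.013]]
force: [11.2, -4.7, -2.8]
opening: 0.249
```

Emit:
{"method": "play_rows", "body": {"commands": [[[-0.001, 0.0002, 0], [0, 0, 0]], [[-0.002, 0.0004, 0], [0, 0, 0]], [[-0.002, 0.0004, 0], [0, 0, 0]]]}}

```text
time_s: 10.88
position: [0.5733, 0.2874, 0.0645]
tcp_rot: [[-0.217, 0.017, 0.976], [-0.976, 0.001, -0.217], [-0.004, -1.0, 0.017]]
force: [13.1, -5.3, -2.5]
opening: 0.245
```

The cap clicked at about 13 N, and then held solid at about 14 N with no further movement. I back off from the stop and look.

Emit:
{"method": "play_rows", "body": {"commands": [[[0.004, -0.0009, 0], [0, 0, 0]], [[0.008, -0.0018, 0], [0, 0, 0]], [[0.012, -0.0027, 0], [0, 0, 0]], [[0.016, -0.0035, 0], [0, 0, 0]], [[0.019, -0.0042, 0], [0, 0, 0]], [[0.019, -0.0042, 0], [0, 0, 0]], [[0.019, -0.0042, 0], [0, 0, 0]]]}}

```text
time_s: 11.75
position: [0.5841, 0.2839, 0.0625]
tcp_rot: [[-0.218, -0.001, 0.976], [-0.976, -0.0, -0.218], [0.0, -1.0, -0.001]]
force: [-0.6, 0.1, -1.7]
opening: 0.25
```

```bash
python3 - <<'E'
from rig import *
from h import *
s=read_state()
print(s['time_s'],s['position'],np.array(s['tcp_rot']).round(4).tolist(),s['force'],s['opening'])
T=np.eye(4);T[:3,:3]=s['tcp_rot'];T[:3,3]=s['position']
c=capture('wrist');c['cam_to_world']=T@c['hand_eye'];P=world(c);hsv=cv2.cvtColor(c['frame'],cv2.COLOR_RGB2HSV)
y=(hsv[...,0]>20)&(hsv[...,0]<35)&(hsv[...,1]>150)&(hsv[...,2]>100)&(abs(P[...,2]-.047)<.012)
r,b=axis(P[y]);print(y.sum(),r,b,np.percentile(P[y][:,2],[5,50,95]))
e=np.array([-.976,.218]);t=(P[y][:,:2]-[.6082,.2782])@e;print('rear end dock x',np.percentile(t,[0.5,2]))
E
```

```text
11.75 [0.58406407 0.28392717 0.06247592] [[-0.2184, -0.0006, 0.9759], [-0.9759, -0.0001, -0.2184], [0.0002, -1.0, -0.0006]] [-0.61457816  0.05747409 -1.65815895] 0.24985073041927333
1276 ((613.9691162109375, 277.72344970703125), (20.903593063354492, 89.0932846069336), 77.59951782226562) [[568.2000122070312, 277.1000061035156], [655.2000122070312, 257.8999938964844], [659.7000122070312, 278.3999938964844], [572.7000122070312, 297.5]] [0.0443445  0.04657271 0.04769285]
rear end dock x [-0.05018641 -0.05013819]
```

Emit:
{"method": "play_rows", "body": {"commands": [[[0, 0, -0.0007], [0, 0, 0]], [[0, 0, -0.0014], [0, 0, 0]], [[0, 0, -0.0014], [0, 0, 0]]]}}

```text
time_s: 12.18
position: [0.5843, 0.2839, 0.061]
tcp_rot: [[-0.218, -0.0, 0.976], [-0.976, -0.0, -0.218], [0.0, -1.0, -0.0]]
force: [0.2, 0.0, 0.1]
opening: 0.246
```

Emit:
{"method": "play_rows", "body": {"commands": [[[0, 0, 0], [0, 0, 0]], [[0, 0, 0], [0, 0, 0]], [[0, 0, 0], [0, 0, 0]], [[0, 0, 0], [0, 0, 0]]], "gripper": 0.05}}

```text
time_s: 12.68
position: [0.5844, 0.2839, 0.0612]
tcp_rot: [[-0.218, 0.0, 0.976], [-0.976, 0.0, -0.218], [-0.0, -1.0, 0.0]]
force: [0.0, -0.1, 0.1]
opening: 0.553
```

Emit:
{"method": "play_rows", "body": {"commands": [[[0, 0, 0.01], [0, 0, 0]], [[0, 0, 0.04], [0, 0, 0]], [[0, 0, 0.08], [0, 0, 0]], [[-0.03, 0, 0.12], [0, 0, 0]], [[-0.08, -0.03, 0.15], [0, 0, 0]], [[-0.13, -0.08, 0.17], [0, 0, 0]], [[-0.13, -0.14, 0.17], [0, 0, 0]], [[-0.13, -0.2, 0.17], [0, 0, 0]], [[-0.13, -0.2, 0.17], [0, 0, 0]], [[-0.13, -0.2, 0.17], [0, 0, 0]]]}}

```text
time_s: 13.92
position: [0.4547, 0.0839, 0.2317]
tcp_rot: [[-0.22, 0.001, 0.975], [-0.975, 0.001, -0.22], [-0.001, -1.0, 0.001]]
force: [-0.7, 0.5, -0.7]
opening: 0.574
```

```bash
python3 - <<'E'
from rig import *
from h import *
s=read_state();print(s['time_s'],s['position'],s['force'])
fr={}
for n in('top','scene'):
    c=capture(n);fr[n]=c
c=fr['top'];P=world(c);f=c['frame'].astype(int);hsv=cv2.cvtColor(c['frame'],cv2.COLOR_RGB2HSV)
o=np.array([.6082,.2782]);e=np.array([-.976,.218]);n=np.array([-.218,-.976])
X=(P[...,:2]-o)@e;Y=(P[...,:2]-o)@n
y=(hsv[...,0]>18)&(hsv[...,0]<38)&(hsv[...,1]>130)&(hsv[...,2]>100)&(abs(X)<.09)&(abs(Y)<.03)
print('yellow',np.percentile(X[y],[1,99]),np.percentile(Y[y],[2,98]),np.percentile(P[y][:,2],[10,50,90]))
k=(f.max(-1)<75)&(X>.03)&(X<.13)&(abs(Y)<.012)&(P[...,2]>.036)&(P[...,2]<.06);print('cap',k.sum(),np.percentile(X[k],[2,98]),np.median(P[k][:,2]))
for x in np.arange(-.055,.125,.01):
    m=(abs(X-x)<.004)&(abs(Y)<.007);print(round(x,3),P[m][:,2].mean().round(4),f[m].mean(0).round(),end=' | ')
a=cv2.resize(c['frame'][105:225,280:400],(600,600),interpolation=cv2.INTER_CUBIC);
b=cv2.resize(fr['scene']['frame'][130:230,230:430],(800,400),interpolation=cv2.INTER_CUBIC)
cv2.imwrite('pics/t3.png',a[:,:,::-1]);cv2.imwrite('pics/s3.png',b[:,:,::-1])
E
```

```text
13.925 [0.45465208 0.08385661 0.23168614] [-0.66529092  0.50501592 -0.72122833]
yellow [-0.04827235  0.04885827] [-0.010453    0.01163942] [0.03893862 0.04321252 0.04561813]
cap 291 [0.05264879 0.1019065 ] 0.04383933482098068
-0.055 0.0236 [226. 217. 162.] | -0.045 0.0442 [248. 234.  17.] | -0.035 0.044 [254. 250.  57.] | -0.025 0.0439 [254. 253. 252.] | -0.015 0.044 [254. 253. 250.] | -0.005 0.044 [254. 253. 252.] | 0.005 0.0444 [254. 253. 250.] | 0.015 0.0436 [254. 250. 101.] | 0.025 0.0447 [254. 250.   0.] | 0.035 0.0439 [254. 250.   0.] | 0.045 0.0431 [240. 227.   1.] | 0.055 0.0445 [35. 34. 35.] | 0.065 0.0455 [35. 35. 38.] | 0.075 0.0448 [34. 34. 37.] | 0.085 0.0446 [35. 35. 38.] | 0.095 0.0435 [36. 36. 39.] | 0.105 0.0311 [63. 67. 69.] | 0.115 0.0786 [183. 187. 187.] |
```

View pics/t3.png

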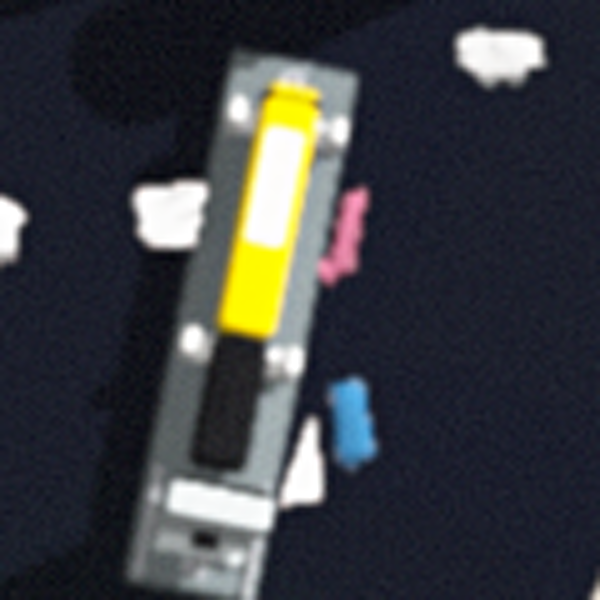

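View pics/s3.png

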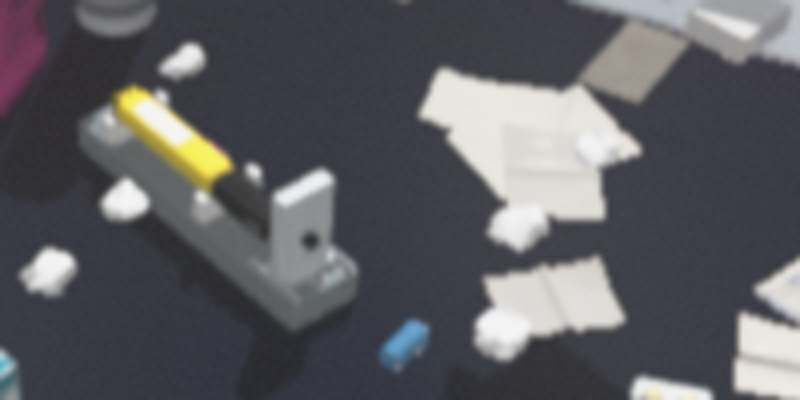

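The pictures show the highlighter lying level on both saddles. The cap meets the barrel with no neck showing (crop row 338), spans dock x≈52–102 mm, and is clear of the stop. Everything around it looks undisturbed, so I hand in.

```bash
python3 -c "
from rig import *
print(hand_in())"
```

```text
the job is handed in; nothing more can be done
None
```

The highlighter is capped and lying flat across both saddles with its cap towards the end stop. I handed the job in after about 14 s of robot time.

- **Grasp:** I gripped the barrel about 25 mm towards the cap instead of at its middle, because a cotton ball lay right beside the middle.
- **Pressing:** I pushed the cap slowly against the rubber stop. It gave way with a jump of about 4.5 mm at about 13 N, then held firm at about 14 N, the highest force I read. Force was only read at the end of each short step, so brief peaks between readings would not show.
- **Placing:** I backed the highlighter off the stop, lowered it onto the saddles, released it and moved the arm clear.
- **Last checks (top camera):** The barrel runs from dock x of about −48 to +49 mm and the cap from about 52 to 102 mm, which matches the 103 mm expected with the cap home. No neck is showing, and there is a gap to the stop. It is centred to about 1 mm.
- **Height:** The top face reads about 44 mm against the expected 45 mm, level along its length.
- **Surroundings:** The things around the dock look undisturbed in the last close-up pictures. I did not measure the dropper, carton or tape again afterwards, though the gripper stayed well clear of them. No check failed or disagreed.

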